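Tip the drained tube rack onto its feet and push it home in its bay

ROBOT

A 6-joint arm with a two-finger parallel gripper is mounted at the origin on a cart in front of the work surface, level with it; the furniture and walls round the work are solid. World frame = base frame: x ahead of the robot, y to its left, z up, the work surface at z = 0. Lengths are in m, angles in degrees, forces in N, time in s.
With the tool pointing down it reaches from about 0.3 to 0.875 m from the base axis. Payload 6.4 kg.
Tool frame: the origin (TCP) lies at the very end of the fingers, on their centre line; the grasp point (between the pads) lies 19 mm behind it; z points along the fingers, x is the direction in which the jaws open and shut, and the axes are right-handed (so a half turn about z gives the same grasp; the last joint's range is limited). The gripper opens to 85 mm and grips with 20 to 120 N. Pads are 22 mm wide; open, the fingers measure 114 mm over their backs; the gripper's body (76 mm by 85 mm) begins 54 mm behind the grasp point. The pads swing forward as they close: fully open they stand 13 mm farther back than shut.
Start: joints at [-81.492, 10.359, 92.074, -0, 77.567, -11.82], TCP at [0.2, -0.539, 0.201] pointing down, gripper open.
Joint ranges: [-171.53, 171.53], [-51.25, 118.39], [17.06, 147.69], [-65.23, 245.23], [0, 150.52], [-178.68, 178.68]. Speed limits (degrees/s): [147.25, 147.25, 172.46, 180, 180, 180].

INTERFACE

Orientations are given as a 3x3 rotation matrix whose columns are the frame's x, y, z axes.
In Python, from bench import arm gives the robot as it stands.
- The arm moves only by the tool step_arm, never from a script. Its argument "increments" is a list of rows, each a list of 3 entries, a list of its own where there are three numbers: the opening, from -1 (shut) to 1 (fully open), then the shift along the tool's x, y, z in mm, then the turn about the tool's z in rad. In form: [[fingers, [tx, ty, tz], spin], ...]. A call has 1 to 20 rows; each row is the pose to reach, as a shift and turn from the pose measured when the call began, along the tool's axes at that moment; what a row does not reach only later rows make up. A row lasts 1/10 s, in which the tool goes at most 50 mm and 8.59 degrees, less where a joint would pass 70% of its speed; a pose out of reach is approached as far as the arm can. A call with a gripper value outside its range is refused whole. The fingers move at their own pace and stop on an object; "force" is the grip in N (left out, the last holds). Time passes only in rows, so rows that repeat a pose let the fingers close. It gives the time, the measured TCP pose, the force and the opening at its end, in the units of the state.
- arm.sense(): the state, without advancing time (a new reading comes with each control period).
- arm.capture(name): name is "side" or "top" or "wrist"; returns (picture, depth): 420x560x3 uint8, red, green, blue; 420x560 float32, m along the optical axis (not along the pixel's ray), 0 where there is no reading.
- arm.get_calibration(name): a dict with "intrinsics" (3x3 intrinsics, pixels), "R" (3x3) and "t" (3): a world point X has camera coordinates R X + t. Camera axes: x right, y down, z forward; pixel columns grow to the right and rows downward; lengths in m; the calibration is good to about 2 mm. A picture is of the moment at which its call begins: read the wrist's pose just before it. get_calibration takes no time and is no camera call; for the wrist camera it gives the pose at the moment of the call.
- arm.job_done(): hands the job in, once; it reports no verdict.
Trained networks look in the newest picture that a camera, given by its name, has taken for a name from the list of things; names that differ only in an ending like _2 or _b are one class to them, and where a whole thing is asked for, a point or a joint stands for the part that bears it (a point fixed in the world has none). Each returns a list of dicts, best first, with "p" (0 to 1); they miss things now and then, are a little off and sometimes report something else, mostly with a low value. They report only what shows in the picture. A call takes as long as a camera call. They do not tell look-alikes from the thing itself.
- arm.boxes_of(camera, name): "rect" ([left, top, right, bottom] in pixels, round what is visible of it).
- arm.spot_point(camera, name): "position" ([column, row] in pixels: a listed point, or the origin of a listed thing).
The state is a dict: "time": time; "qpos": joint angles; "joint_vel": joint speeds; "joint_efforts": joint torques, N m; "tcp_pos": TCP position; "eef_rot": TCP orientation; "ft_force": force on the tool from outside, world axes, zero at the start; "torque": the same for the moment, N m; "finger_gap": opening from 0.0 (shut) to 1.0 (fully open).
Only numpy, scipy, OpenCV 4.12 (cv2) and the standard library are available. Lean on these libraries where they do the work, as an engineer would, in place of code of your own. Each camera call takes 0.05 s, during which the arm holds its last target.

TASK

The empty orange tube rack was washed and left standing on its long side to drain. Push it over so that it stands on its feet with its holes facing up, then push it along the worktop into the grey bay, fully home against the end stop, until both spring catches have snapped in behind it. Only push it, never lift or carry it, and leave the other things on the worktop where they are.

Things in the scene. Friction and masses are not known exactly. Their poses are not given: they have to be found in the camera images.
- rack: empty orange 30-place tube rack, 126 mm long (x), 104 wide (y), 62 high (z), about 160 g, loose. Origin: centre of its underside; z points out of the side with the 16 mm holes. It starts on its long side, 104 mm tall and 62 mm deep: holes facing away from the bay (z level, about the bay's -y), underside facing the bay, y axis up. On its feet, its x and y lie about along the bay's
- rack_mid (a point): middle of the orange rack, 31 mm above its underside, axes of the rack. Pushed more than about 80 mm up on the hole side, towards the bay, it turns about its lower underside edge, passes its balance at about 30 degrees and falls on its feet. Then its long sides are upright and flat: skirt from 0 to 22 mm, plate edges at 32 and 60 mm height
- bay: grey U-shaped bay screwed to the worktop. Its origin (on the worktop) and axes are those the rack's origin and axes take up when fully home: z up, y the way in. Lane 129 mm wide (x) between rails 26 mm high; end stop 34 mm high, its face at y = +52 mm; catch noses at y = -54 mm, at each side
- bay_mouth (a point): middle of the bay's flared mouth on the worktop, 140 mm before the bay's origin along its -y, axes of the bay; the mouth is about 160 mm wide here and narrows to the lane over 35 mm. The rack on its feet is outside while no part of it is past this point
- catch_near (a joint): white spring catch in the rail on the robot's side (bay's -x), rad: 0 = its nose stands 5 mm into the lane, behind the home rack's rear long side; about 0.15 = pressed aside into the rail by the passing rack. It springs back by itself. The two catches together resist the rack with about 5 to 10 N as it goes in
- catch_far (a joint): the same catch in the far rail (bay's +x)
- full_rack: bystander: small white tube rack with capped tubes, 127 x 51 x 116 mm, origin at the centre of its underside, stands beyond the bay's end stop
- wash_bottle: bystander: white wash bottle, 76 x 63 x 156 mm, origin at its underside, stands to the right of the orange rack and farther back
- timer: bystander: small white countdown timer, 39 x 68 x 62 mm, origin at its underside, stands left of the bay and farther back
Mind the look-alikes: they are no part of the job. There is more than one size of the rack; the job needs the larger.

How it is judged:
By the outcome, as a careful person would: the job done as asked, in the order asked, and still so for the second after the job is handed in, with the robot touching nothing.
It also fails if it takes over 67 s, if anything falls off the work surface, if the arm or the gripper's body presses on something with over 40 N, if the wrist force passes 120 N, or if a joint passes its speed limit or range.

## Working session

There is one attempt and no reset: what is moved stays moved. The work goes in short steps, Python scripts to look and compute and a tool call to move; the robot and the scene stay as the last step left them, time stands still between calls to the robot, and variables do not carry over. Pictures are saved under pics/ and viewed, and the job is handed in when it is done.

Besides the shell and the picture viewer there is one more tool, called after "Request:" as name(argument=value, ...), one argument or row to a line, values as JSON. step_arm: Moves the arm, as the interface text tells. Its arguments: {"type":"object","properties":{"increments":{"type":"array","items":{"type":"array"}},"force":{"type":"number"}},"required":["increments"]}

```bash
mkdir -p pics; ls; cat > h.py <<'E'
import numpy as np, cv2
from bench import arm
def cap(n,f=None):
    p,d=arm.capture(n)
    if f: cv2.imwrite('pics/'+f+'.png',p[:,:,::-1]); np.save('pics/'+f+'.npy',d)
    return p,d,arm.get_calibration(n)
def world(d,c,mask=None):
    K=np.array(c['intrinsics']);R=np.array(c['R']);t=np.array(c['t'])
    v,u=np.mgrid[:d.shape[0],:d.shape[1]]
    P=np.stack([(u-K[0,2])/K[0,0]*d,(v-K[1,2])/K[1,1]*d,d],-1)
    return (P-t)@R   # R^T (P-t)
def proj(X,c):
    K=np.array(c['intrinsics']);p=(np.array(c['R'])@np.asarray(X).T).T+np.array(c['t'])
    p=p@K.T; return p[...,:2]/p[...,2:]
E
python3 - <<'E'
from h import *
for n in ['side','top','wrist']:
    p,d,c=cap(n,n+'0'); print(n,np.round(c['R'],3).tolist(),np.round(c['t'],3),np.round(c['intrinsics'],1).tolist())
s=arm.sense(); print(s['time'],s['tcp_pos'],np.round(s['eef_rot'],3).tolist(),s['finger_gap'])
E
```

```text
pics
side [[-0.992, -0.13, 0.003], [-0.063, 0.459, -0.886], [0.114, -0.879, -0.464]] [0.546 0.121 0.981] [[407.6, 0.0, 284.2], [0.0, 407.6, 209.8], [0.0, 0.0, 1.0]]
top [[-0.022, -1.0, 0.009], [-0.849, 0.014, -0.528], [0.528, -0.019, -0.849]] [-0.009  0.522  1.405] [[518.5, 0.0, 288.2], [0.0, 518.5, 204.5], [0.0, 0.0, 1.0]]
wrist [[0.348, -0.937, -0.002], [-0.895, -0.333, 0.297], [-0.279, -0.102, -0.955]] [-0.574 -0.039  0.38 ] [[338.7, 0.0, 280.2], [0.0, 338.7, 208.9], [0.0, 0.0, 1.0]]
0.15 [ 0.19969372 -0.53873808  0.20010233] [[0.347, -0.938, -0.0], [-0.938, -0.347, 0.001], [-0.001, -0.0, -1.0]] 1.00066275451684
```

View pics/side0.png

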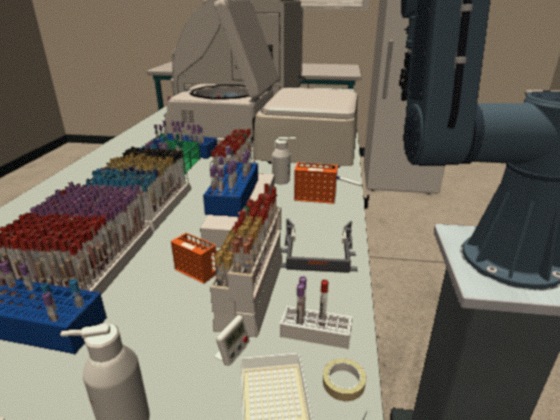

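View pics/top0.png

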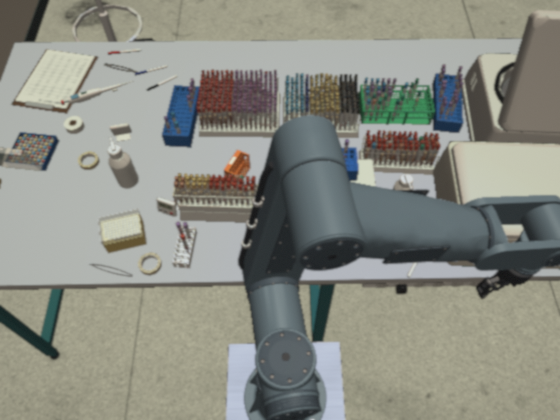

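View pics/wrist0.png

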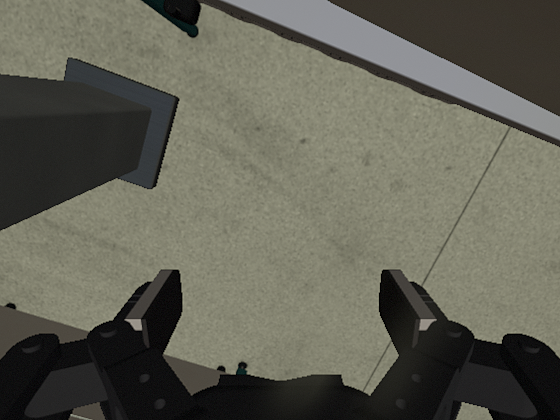

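Candidates in the side view: the large orange rack standing on its long side at (316,182), and a smaller orange rack at (193,256), which is the look-alike. The U-shaped bay is at (318,245), the full_rack at (317,325), and one wash bottle stands at (281,160). Next I'll crop closely and measure.

```bash
python3 - <<'E'
from h import *
im=cv2.imread('pics/side0.png'); d=np.load('pics/side0.npy'); c=arm.get_calibration('side')
cv2.imwrite('pics/crop0.png',cv2.resize(im[130:290,210:400],None,fx=3.6,fy=3.6,interpolation=cv2.INTER_CUBIC))
W=world(d,c)
hsv=cv2.cvtColor(im,cv2.COLOR_BGR2HSV)
m=(hsv[...,0]<14)&(hsv[...,1]>150)&(hsv[...,2]>80)&(d>0)
for nm,(a,b,e,f) in dict(big=(150,215,285,350),small=(225,290,165,225)).items():
    k=np.zeros_like(m);k[a:b,e:f]=m[a:b,e:f]
    P=W[k]; print(nm,len(P),np.percentile(P,[1,5,50,95,99],axis=0).round(3).tolist())
for v,u in [(265,290),(265,318),(265,350),(258,290),(258,350),(225,289),(225,348),(240,286),(240,352),(240,318),(210,318)]: print((u,v),W[v,u].round(4))
for n in ['rack','rack_mid','bay','bay_mouth','catch_near','catch_far','full_rack','wash_bottle','timer']:
    r=arm.spot_point('side',n); print(n,[(np.round(x['position'],1).tolist(),round(x['p'],2)) for x in r[:3]])
E
```

```text
big 1361 [[0.431, -0.366, 0.003], [0.436, -0.285, 0.007], [0.49, -0.249, 0.06], [0.547, -0.244, 0.106], [0.55, -0.242, 0.108]]
small 1333 [[0.686, 0.114, 0.004], [0.692, 0.134, 0.007], [0.729, 0.166, 0.051], [0.779, 0.186, 0.081], [0.784, 0.189, 0.081]]
(290, 265) [0.5225 0.1119 0.0147]
(318, 265) [0.4585 0.1135 0.0219]
(350, 265) [0.3868 0.1071 0.0243]
(290, 258) [0.5227 0.1118 0.0339]
(350, 258) [0.3867 0.0819 0.0262]
(289, 225) [ 0.5439 -0.0452  0.0297]
(348, 225) [ 0.3903 -0.069   0.0281]
(286, 240) [0.5449 0.0091 0.0169]
(352, 240) [ 0.3799 -0.0124  0.0175]
(318, 240) [ 0.4656 -0.0228  0.0039]
(318, 210) [ 0.4751 -0.1904  0.0036]
rack [([187.1, 265.9], 0.77), ([312.5, 188.0], 0.71)]
rack_mid [([315.3, 178.3], 0.92), ([192.9, 257.6], 0.74)]
bay [([318.1, 256.0], 0.92)]
bay_mouth []Traceback (most recent call last):
  File "<stdin>", line 12, in <module>
ValueError: it knows: bay, bay_mouth, full_rack, rack, rack_mid, timer, wash_bottle
```

View pics/crop0.png

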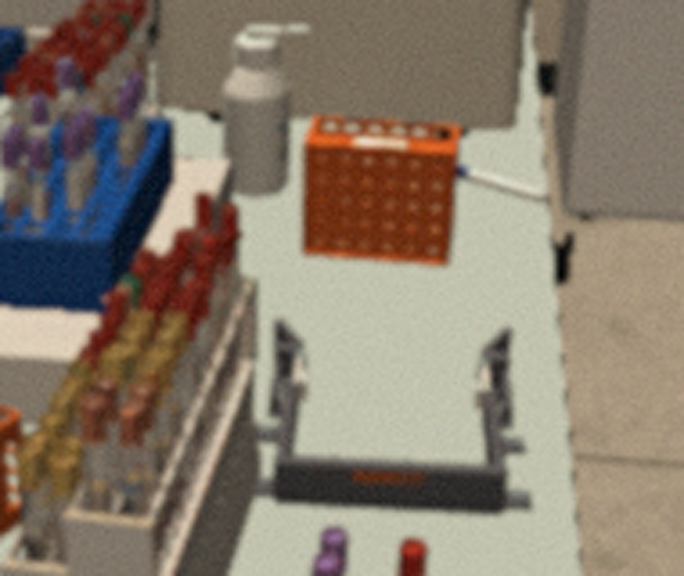

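```bash
python3 - <<'E'
from h import *
im=cv2.imread('pics/side0.png'); d=np.load('pics/side0.npy'); c=arm.get_calibration('side')
W=world(d,c)
hsv=cv2.cvtColor(im,cv2.COLOR_BGR2HSV)
m=(hsv[...,0]<14)&(hsv[...,1]>150)&(hsv[...,2]>80)&(d>0)
k=np.zeros_like(m);k[150:215,285:350]=m[150:215,285:350]
P=W[k]
F=P[(P[:,2]>.01)&(P[:,2]<.098)]
F=F[abs(F[:,1]-np.median(F[:,1]))<.012]
a=np.polyfit(F[:,0],F[:,1],1); print('face yaw',np.degrees(np.arctan(a[0])),'y at .49',np.polyval(a,.49))
z=np.polyfit(F[:,2],F[:,1],1);print('tilt',np.degrees(np.arctan(z[0])))
T=P[P[:,2]>.098]; print('top y',np.percentile(T[:,1],[1,5,50,95,99]).round(4),'z',np.median(T[:,2]),'x',np.percentile(T[:,0],[1,99]).round(4), 'face x',np.percentile(F[:,0],[1,99]))
# height map map of bay region
reg=np.zeros(d.shape,bool);reg[215:275,270:365]=True
B=W[reg&(d>0)]
print('table z',np.median(B[B[:,2]<.008][:,2]))
img=np.full((300,260),0.0)
allP=W[(d>0)]
S=allP[(allP[:,0]>.33)&(allP[:,0]<.6)&(allP[:,1]>-.42)&(allP[:,1]<.2)]
g=np.zeros((620//2,270//2))
for p in S:
    i=int((p[1]+.42)/.002);j=int((p[0]-.33)/.002)
    if 0<=i<310 and 0<=j<135: g[i,j]=max(g[i,j],p[2])
cv2.imwrite('pics/h0.png',cv2.resize(np.clip(g*2200,0,255).astype(np.uint8),None,fx=2.5,fy=1.9,interpolation=cv2.INTER_NEAREST))
# stop front (far side facing camera) : z .01-.03
st=B[(B[:,2]>.008)&(B[:,2]<.032)&(B[:,1]>.09)]
q=np.polyfit(st[:,0],st[:,1],1);print('stop outer face',np.degrees(np.arctan(q[0])),np.polyval(q,.455),np.percentile(st[:,0],[1,99]))
tp=B[(B[:,2]>.031)];print('top of stop y',np.percentile(tp[:,1],[2,10,50,90,98]).round(4),np.percentile(tp[:,0],[2,98]))
for y0 in np.arange(-.11,.1,.02):
    r=B[(B[:,2]>.02)&(abs(B[:,1]-y0)<.01)]
    n=r[r[:,0]<.45][:,0];f=r[r[:,0]>.48][:,0]
    print(round(y0,3),len(n),len(f),np.percentile(n,[5,95]).round(3) if len(n) else '',np.percentile(f,[5,95]).round(3) if len(f) else '')
r=arm.boxes_of('side','bay');print(r[:2])
K=d[100:160,260:360]; 
for u in (290,320,350):
  for v in (125,140,150,158): print((u,v),W[v,u].round(3))
E
```

```text
face yaw -2.117080881830794 y at .49 -0.24852525501848835
tilt 0.2031518859917918
top y [-0.3074 -0.305  -0.2531 -0.2437 -0.2425] z 0.10501926013193996 x [0.4281 0.551 ] face x [0.43214591 0.55028257]
table z 0.0027401195545582397
stop outer face 4.982678873579516 0.1111290262364788 [0.38460556 0.54988581]
top of stop y [0.0748 0.085  0.1125 0.169  0.1898] [0.3963997  0.56102345]
-0.11 0 0  
-0.09 11 6 [0.382 0.389] [0.549 0.557]
-0.07 20 21 [0.387 0.398] [0.538 0.553]
-0.05 41 27 [0.383 0.403] [0.532 0.551]
-0.03 12 22 [0.384 0.401] [0.53  0.548]
-0.01 16 16 [0.389 0.404] [0.524 0.536]
0.01 17 17 [0.389 0.398] [0.528 0.539]
0.03 19 19 [0.391 0.398] [0.527 0.536]
0.05 21 16 [0.389 0.396] [0.527 0.534]
0.07 19 75 [0.389 0.396] [0.526 0.558]
0.09 7 107 [0.387 0.394] [0.528 0.558]
[{'rect': [282.4, 221.0, 356.6, 275.7], 'p': 0.65}]
(290, 125) [ 0.599 -0.521  0.16 ]
(290, 140) [ 0.598 -0.515  0.108]
(290, 150) [ 0.598 -0.52   0.069]
(290, 158) [ 0.582 -0.387  0.088]
(320, 125) [ 0.494 -0.516  0.166]
(320, 140) [ 0.491 -0.513  0.113]
(320, 150) [ 0.489 -0.506  0.079]
(320, 158) [ 0.488 -0.51   0.047]
(350, 125) [ 0.391 -0.513  0.171]
(350, 140) [ 0.387 -0.506  0.12 ]
(350, 150) [ 0.384 -0.508  0.083]
(350, 158) [ 0.382 -0.511  0.053]
```

View pics/h0.png

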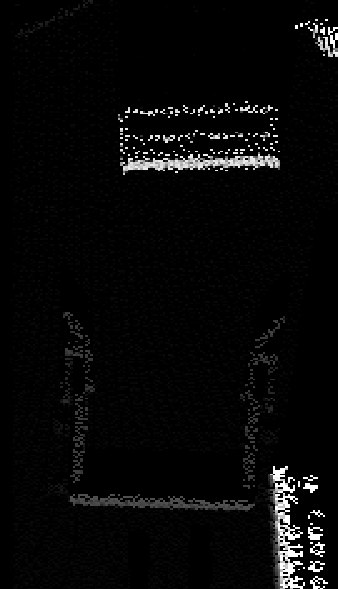

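The large rack's underside face is at y≈-0.248 with its top at z≈0.105, so its height fits. It spans x 0.43–0.55, and the bay lies ahead in +y with a yaw of about +3°. I'll raise the arm for a clean wrist view of both.

Request:
step_arm(
  increments=[
    [1,[-60,-22,-50],-0.1],
    [1,[-110,-40,-100],-0.25],
    [1,[-169,-62,-150],-0.4],
    [1,[-169,-62,-150],-0.5],
    [1,[-169,-62,-150],-0.5],
    [1,[-398,-424,-220],-1.27],
    [1,[-398,-424,-220],-1.27],
    [1,[-398,-424,-220],-1.27],
    [1,[-398,-424,-220],-1.27],
    [1,[-398,-424,-220],-1.27],
    [1,[-398,-424,-220],-1.27],
    [1,[-398,-424,-220],-1.27],
    [1,[-398,-424,-220],-1.27],
    [1,[-398,-424,-220],-1.27],
    [1,[-398,-424,-220],-1.27],
    [1,[-398,-424,-220],-1.27],
    [1,[-398,-424,-220],-1.27],
    [1,[-398,-424,-220],-1.27],
  ],
)

```text
time: 2.2
tcp_pos: [0.4586, -0.0197, 0.4207]
eef_rot: [[0.999, 0.052, -0.0], [0.052, -0.999, 0.0], [-0.0, -0.0, -1.0]]
ft_force: [0.1, 0.7, 0.1]
finger_gap: 1.0
```

```bash
python3 - <<'E'
from h import *
p,d,c=cap('wrist','w1')
np.savez('pics/w1c.npz',**{k:np.array(c[k]) for k in ('intrinsics','R','t')})
s=arm.sense(); print(s['time'],s['tcp_pos'],np.round(s['eef_rot'],3).tolist(),s['ft_force'])
cap('side','side1')
cv2.imwrite('pics/w1b.png',cv2.resize(p[:,:,::-1],(800,600)))
for n in ['bay','bay_mouth','rack','rack_mid']:
    r=arm.spot_point('wrist',n); print(n,[(np.round(x['position'],1).tolist(),round(x['p'],2)) for x in r[:3]])
E
```

```text
2.25 [ 0.45862714 -0.01969454  0.42073559] [[0.999, 0.052, -0.0], [0.052, -0.999, 0.0], [-0.0, -0.0, -1.0]] [ 0.34361873 -1.34053231  0.54260216]
bay []
bay_mouth []
rack [([291.9, 278.8], 0.84), ([482.7, 37.9], 0.76)]
rack_mid [([293.6, 294.5], 0.94)]
```

View pics/w1b.png

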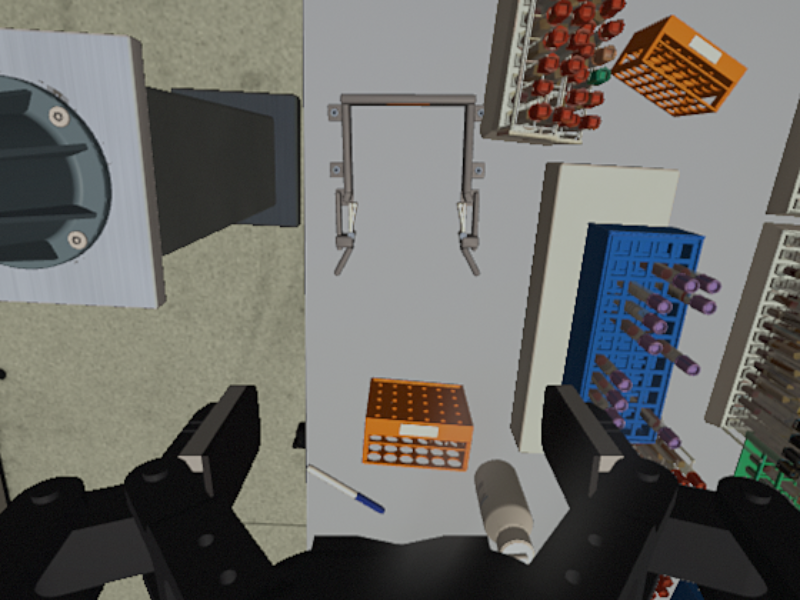

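```bash
python3 - <<'E'
from h import *
im=cv2.imread('pics/w1.png'); d=np.load('pics/w1.npy'); c=np.load('pics/w1c.npz')
cv2.imwrite('pics/w1bay.png',cv2.resize(im[60:195,215:360],None,fx=4.4,fy=4.4,interpolation=cv2.INTER_CUBIC))
cv2.imwrite('pics/w1rack.png',cv2.resize(im[255:400,205:390],None,fx=4,fy=4,interpolation=cv2.INTER_CUBIC))
W=world(d,c)
g=cv2.cvtColor(im,cv2.COLOR_BGR2GRAY)
# rails per row
for v in (80,90,100,110,120,130):
    r=W[v]; m=(r[:,2]>.02)&(r[:,2]<.04)
    x=r[m]; n=x[(x[:,0]<.45)&(x[:,0]>.37)]; f=x[(x[:,0]>.48)&(x[:,0]<.55)]
    print(v,'near',n[:,[0]].min().round(4),n[:,0].max().round(4),n[:,1].mean().round(4),n[:,2].max().round(4),'far',f[:,0].min().round(4),f[:,0].max().round(4),f[:,1].mean().round(4)) if len(n) and len(f) else None
for u in (250,270,290,310,325):
    r=W[60:80,u]; m=(r[:,2]>.02); x=r[m]; print(u,x[:,0].mean().round(4),'y',x[:,1].min().round(4),x[:,1].max().round(4),'z',x[:,2].max().round(4))
print('table',W[140,285],W[230,285])
hsv=cv2.cvtColor(im,cv2.COLOR_BGR2HSV)
m=(hsv[...,0]<16)&(hsv[...,1]>140)&(d>0); m[:250]=0; m[340:]=0; m[:,:240]=0;m[:,345:]=0
P=W[m]; T=P[P[:,2]>.096]; print('rack top z',np.median(T[:,2]),'rect',cv2.minAreaRect((T[:,:2]*1000).astype(np.float32)))
print(np.percentile(T[:,0],[1,99]),np.percentile(T[:,1],[1,99]))
E
```

```text
80 near 0.388 0.396 0.088 0.027 far 0.5266 0.5494 0.0956
90 near 0.3901 0.3975 0.0732 0.0286 far 0.5265 0.5499 0.0807
100 near 0.3904 0.3982 0.0581 0.0285 far 0.5276 0.5358 0.0654
110 near 0.3906 0.3988 0.0428 0.0275 far 0.5277 0.5355 0.05
120 near 0.3926 0.399 0.0272 0.0271 far 0.529 0.537 0.0345
130 near 0.3928 0.4006 0.0113 0.0274 far 0.5304 0.5369 0.0186
250 0.4058 y 0.1001 0.11 z 0.0359
270 0.4365 y 0.1017 0.11 z 0.0357
290 0.4672 y 0.1031 0.1117 z 0.0353
310 0.4979 y 0.1048 0.1131 z 0.036
325 0.5209 y 0.1059 0.1144 z 0.0353
table [ 0.46627448 -0.00361333  0.00153491] [ 0.47566597 -0.16871971  0.00266847]
rack top z 0.10436765858934342 rect ((490.84283447265625, -273.8067321777344), (64.23664093017578, 124.03880310058594), 88.28946685791016)
[0.42951559 0.55228128] [-0.30583794 -0.2410367 ]
```

View pics/w1bay.png

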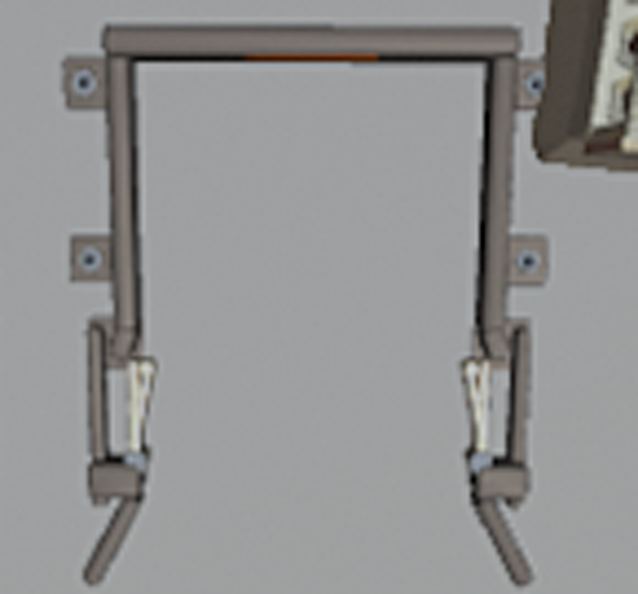

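View pics/w1rack.png

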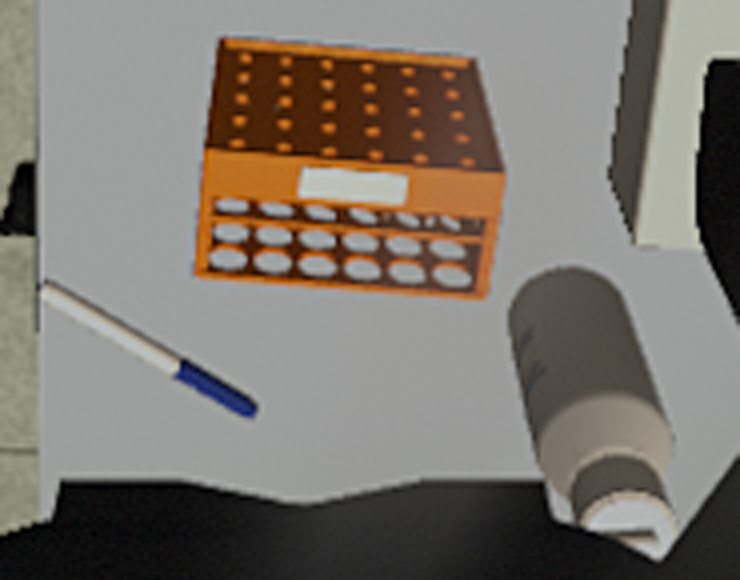

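```bash
python3 - <<'E'
from h import *
d=np.load('pics/side0.npy'); c=arm.get_calibration('side'); W=world(d,c)
m=np.zeros(d.shape,bool); m[135:186,268:300]=1
P=W[m&(d>0)]; P=P[(P[:,1]>-.47)&(P[:,2]>.015)&(P[:,1]<-.31)&(P[:,0]>.5)]
print(len(P),np.percentile(P,[1,99],axis=0).round(3))
for z in (.03,.08,.12,.15,.16):
    q=P[abs(P[:,2]-z)<.008]; print(z,len(q),q.min(0).round(3) if len(q) else '',q.max(0).round(3) if len(q) else '')
E
```

```text
723 [[ 0.578 -0.395  0.016]
 [ 0.642 -0.356  0.157]]
0.03 73 [ 0.582 -0.39   0.022] [ 0.642 -0.356  0.038]
0.08 87 [ 0.582 -0.388  0.072] [ 0.642 -0.354  0.088]
0.12 65 [ 0.589 -0.391  0.112] [ 0.632 -0.361  0.128]
0.15 89 [ 0.567 -0.399  0.142] [ 0.632 -0.363  0.158]
0.16 41 [ 0.567 -0.399  0.152] [ 0.622 -0.381  0.158]
```

Request:
step_arm(
  increments=[
    [-1,[15,165,20],0],
    [-1,[15,326,80],0],
    [-1,[15,326,140],0],
    [-1,[15,326,170],0],
    [-1,[15,326,170],0],
    [-1,[15,326,170],0],
    [-1,[15,326,170],0],
    [-1,[15,326,170],0],
    [-1,[15,326,170],0],
    [-1,[15,326,170],0],
  ],
)

```text
time: 3.5
tcp_pos: [0.491, -0.3438, 0.2505]
eef_rot: [[0.999, 0.052, -0.001], [0.052, -0.999, 0.001], [-0.0, -0.001, -1.0]]
ft_force: [-0.5, 0.7, 0.1]
finger_gap: 0.002
```

Request:
step_arm(
  increments=[
    [-1,[0,0,50],0],
    [-1,[0,0,100],0],
    [-1,[0,0,140],0],
    [-1,[0,0,156],0],
    [-1,[0,0,156],0],
    [-1,[0,-10,156],0],
    [-1,[0,-18,156],0],
    [-1,[0,-24,156],0],
    [-1,[0,-28,156],0],
    [-1,[0,-32,156],0],
  ],
)

```text
time: 4.5
tcp_pos: [0.4896, -0.3114, 0.0954]
eef_rot: [[0.999, 0.052, 0.0], [0.052, -0.999, 0.0], [0.0, -0.0, -1.0]]
ft_force: [0.4, 0.8, 0.2]
finger_gap: -0.002
```

```bash
python3 - <<'E'
from h import *
p,d,c=cap('side','s2')
cv2.imwrite('pics/s2c.png',cv2.resize(p[60:290,210:400,::-1],None,fx=2.6,fy=2.6,interpolation=cv2.INTER_CUBIC))
print(arm.sense()['tcp_pos'])
E
```

```text
[ 0.48939338 -0.3107822   0.09505656]
```

View pics/s2c.png

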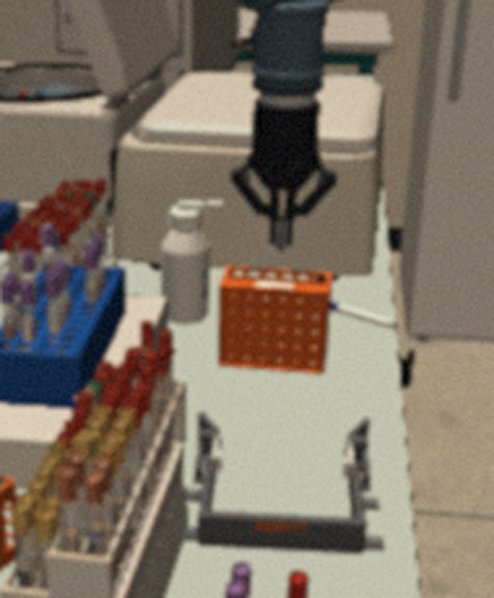

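```bash
python3 - <<'E'
from h import *
c=arm.get_calibration('side'); s=arm.sense()
print((proj(np.array([[.4894,-.311,.095],[.4894,-.311,.13],[.49,-.306,.104],[.49,-.2415,.104]]),c)-[210,60])*2.6)
d=np.load('pics/s2.npy'); W=world(d,c)
for v,u in [(147,318),(152,318),(154,318),(140,318),(157,318),(160,318)]: print(u,v,W[v,u].round(4))
E
```

```text
[[277.80656824 275.06799691]
 [279.00950135 247.29047477]
 [277.35682029 269.47978709]
 [273.94162854 289.97140188]]
318 147 [ 0.4879 -0.3001  0.1597]
318 152 [ 0.4873 -0.3021  0.1433]
318 154 [ 0.4871 -0.3035  0.1364]
318 140 [ 0.4979 -0.5077  0.1146]
318 157 [ 0.4954 -0.5124  0.05  ]
318 160 [ 0.4949 -0.5106  0.0392]
```

```bash
python3 - <<'E'
from h import *
im=cv2.imread('pics/s2.png')
cv2.imwrite('pics/s2z.png',cv2.resize(im[120:190,290:350],None,fx=10,fy=8.5,interpolation=cv2.INTER_NEAREST))
p,d,c=cap('wrist','w2')
cv2.imwrite('pics/w2b.png',p[:,:,::-1])
print(d[330:420:10,280])
E
```

```text
[0.12504442 0.12476698 0.32356346 0.32493258 0.32869664 0.08486327
 0.08145786 0.07768089 0.07657307]
```

View pics/s2z.png

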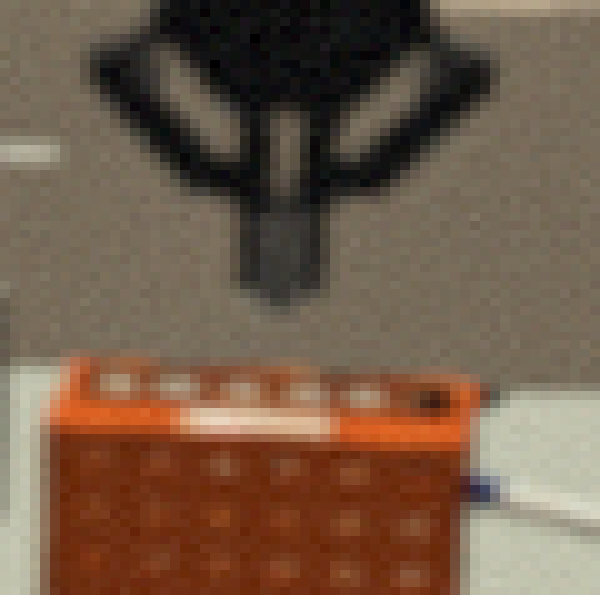

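View pics/w2b.png

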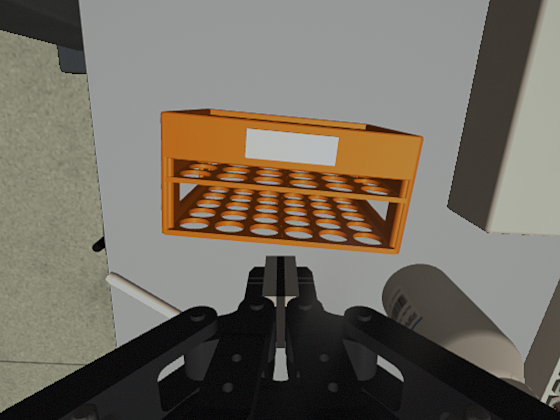

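```bash
python3 - <<'E'
from h import *
d=np.load('pics/w2.npy'); c=arm.get_calibration('wrist'); W=world(d,c); s=arm.sense()
print(s['tcp_pos'],s['finger_gap'],s['time'])
for v in (250,258,262,270,280,290): print(v,[W[v,u].round(4).tolist() for u in (270,290)],d[v,270])
print('tcp proj',proj(np.array([s['tcp_pos']]),c))
m=(W[...,2]>.098)&(W[...,2]<.112); P=W[m][:, :]; P=P[(P[:,0]<.56)&(P[:,0]>.42)&(P[:,1]>-.32)]
print(np.percentile(P,[1,50,99],axis=0))
E
```

```text
[ 0.48932045 -0.31115722  0.09486067] 0.00010085362652120536 4.6
250 [[0.4829, -0.3562, 0.0005], [0.5002, -0.3557, -0.0003]] 0.2919323
258 [[0.4842, -0.3006, 0.1328], [0.493, -0.2998, 0.1335]] 0.14917347
262 [[0.4843, -0.3004, 0.137], [0.4929, -0.3001, 0.1367]] 0.14505515
270 [[0.4845, -0.3005, 0.1441], [0.4927, -0.2999, 0.1445]] 0.13830067
280 [[0.4848, -0.3004, 0.1525], [0.4924, -0.2997, 0.1531]] 0.13026318
290 [[0.485, -0.3008, 0.1591], [0.4922, -0.2993, 0.161]] 0.1240724
tcp proj [[280.24122893 246.14929882]]
[[ 0.4290756  -0.30621632  0.09936395]
 [ 0.49012656 -0.25956057  0.10452219]
 [ 0.55263326 -0.24301895  0.10627274]]
```

Both cameras agree that the finger ends are at z≈0.131, about 36 mm above the reported TCP. The rack hasn't been touched, and the force reads zero. I'll back off, go 40 mm lower, and check the tip again in the image.

Request:
step_arm(
  increments=[
    [-1,[0,15,0],0],
    [-1,[0,22,0],0],
    [-1,[0,22,20],0],
    [-1,[0,22,40],0],
    [-1,[0,22,40],0],
    [-1,[0,22,40],0],
  ],
)

```text
time: 5.2
tcp_pos: [0.4902, -0.3337, 0.0547]
eef_rot: [[0.999, 0.052, -0.001], [0.052, -0.999, 0.002], [-0.001, -0.002, -1.0]]
ft_force: [-0.3, 0.3, -0.4]
finger_gap: -0.0
```

```bash
python3 - <<'E'
from h import *
p,d,c=cap('wrist','w3'); W=world(d,c); s=arm.sense()
print(s['tcp_pos'],s['finger_gap'],s['time'],s['ft_force'])
for v in (250,258,262,270,280,290): print(v,[W[v,u].round(4).tolist() for u in (270,290)],d[v,270])
p,d,c=cap('side','s3')
cv2.imwrite('pics/s3z.png',cv2.resize(p[120:190,290:350,::-1],None,fx=10,fy=8.5,interpolation=cv2.INTER_NEAREST))
E
```

```text
[ 0.4907511  -0.33402107  0.05548673] 0.0008024271773184891 5.25 [-0.74411585 -0.10643909  0.90728115]
250 [[0.4847, -0.3606, 0.0023], [0.4993, -0.3603, 0.0013]] 0.24717686
258 [[0.4856, -0.3228, 0.0947], [0.4945, -0.3231, 0.093]] 0.14773093
262 [[0.4857, -0.3235, 0.0972], [0.4943, -0.3232, 0.0969]] 0.14552186
270 [[0.486, -0.3232, 0.105], [0.4941, -0.3229, 0.1049]] 0.13796659
280 [[0.4862, -0.3227, 0.1141], [0.4939, -0.3228, 0.1132]] 0.12916006
290 [[0.4864, -0.323, 0.1209], [0.4936, -0.3226, 0.1208]] 0.122763604
```

View pics/s3z.png

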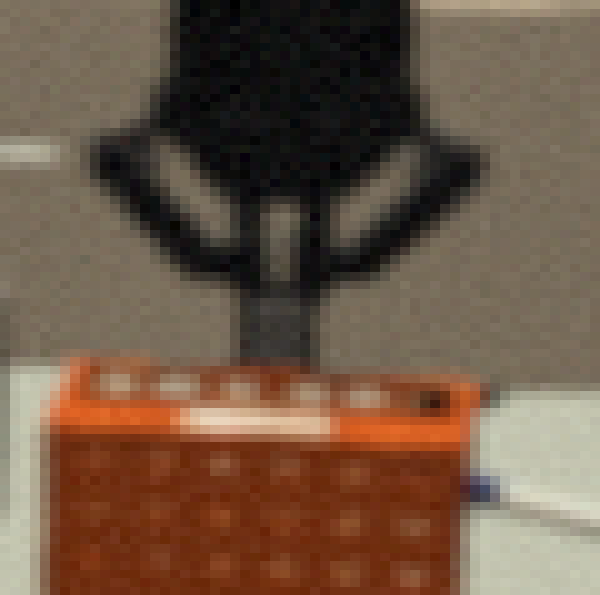

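Request:
step_arm(
  increments=[
    [-1,[0,-10,0],0],
    [-1,[0,-15,0],0],
    [-1,[0,-18,0],0],
    [-1,[0,-20,0],0],
    [-1,[0,-22,0],0],
    [-1,[0,-24,0],0],
    [-1,[0,-26,0],0],
    [-1,[0,-28,0],0],
    [-1,[0,-30,0],0],
    [-1,[0,-32,0],0],
    [-1,[0,-34,0],0],
    [-1,[0,-36,0],0],
  ],
)

```text
time: 6.5
tcp_pos: [0.4891, -0.2979, 0.0559]
eef_rot: [[0.999, 0.052, 0.001], [0.052, -0.999, 0.0], [0.001, -0.0, -1.0]]
ft_force: [0.0, -0.3, 1.0]
finger_gap: 0.001
```

```bash
python3 - <<'E'
from h import *
p,d,c=cap('side','s4'); s=arm.sense(); print(s['tcp_pos'],s['ft_force'])
cv2.imwrite('pics/s4z.png',cv2.resize(p[120:220,270:370,::-1],None,fx=6,fy=6,interpolation=cv2.INTER_CUBIC))
E
```

```text
[ 0.48905903 -0.29760641  0.05582496] [-0.16928766  0.34383087 -0.25147465]
```

View pics/s4z.png

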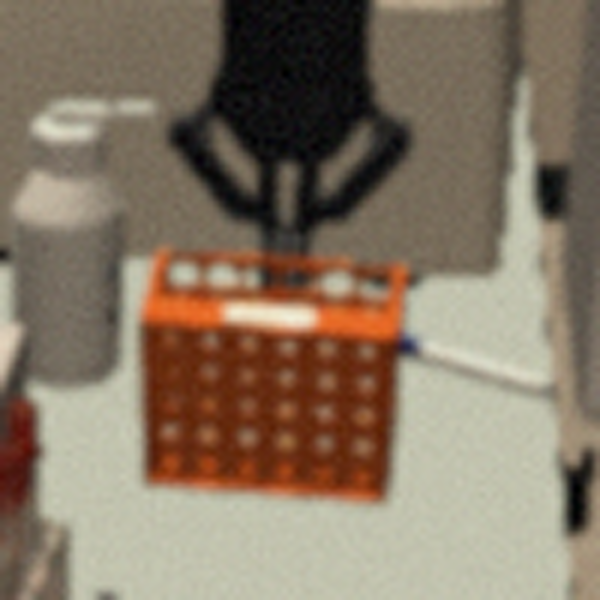

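The rack is tilting about its lower edge and isn't sliding. I'll continue past balance.

Request:
step_arm(
  increments=[
    [-1,[0,-3,0],0],
    [-1,[0,-5,0],0],
    [-1,[0,-8,0],0],
    [-1,[0,-10,0],0],
    [-1,[0,-13,-1],0],
    [-1,[0,-15,-2],0],
    [-1,[0,-18,-3],0],
    [-1,[0,-20,-4],0],
    [-1,[0,-23,-5],0],
    [-1,[0,-25,-6],0],
    [-1,[0,-28,-7],0],
    [-1,[0,-30,-8],0],
    [-1,[0,-32,-8],0],
    [-1,[0,-32,-8],0],
  ],
)

```text
time: 7.95
tcp_pos: [0.4874, -0.2654, 0.0638]
eef_rot: [[0.999, 0.052, 0.001], [0.052, -0.999, 0.0], [0.001, -0.0, -1.0]]
ft_force: [0.1, 0.4, -0.0]
finger_gap: -0.002
```

```bash
python3 - <<'E'
from h import *
p,d,c=cap('side','s5'); s=arm.sense(); print(s['tcp_pos'],s['ft_force'])
cv2.imwrite('pics/s5z.png',cv2.resize(p[120:240,270:370,::-1],None,fx=5,fy=5,interpolation=cv2.INTER_CUBIC))
E
```

```text
[ 0.48736105 -0.26550063  0.06380729] [-0.41097983 -0.07668548 -0.35382854]
```

View pics/s5z.png

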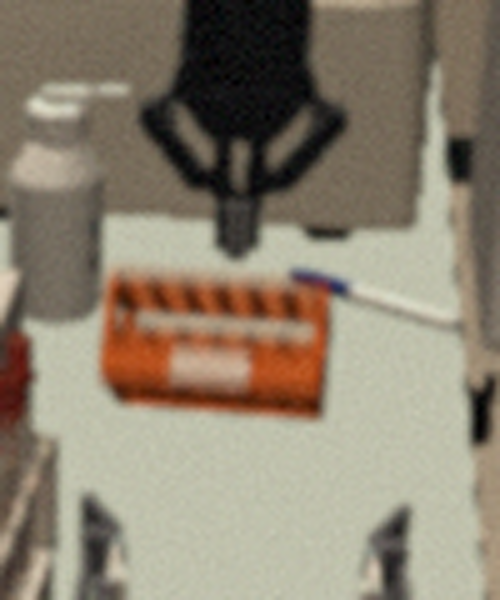

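The rack has gone over and is settling. I'll lift clear and measure where it landed.

Request:
step_arm(
  increments=[
    [-1,[0,20,-50],0],
    [-1,[0,20,-100],0],
    [-1,[0,-20,-150],0],
    [-1,[0,-60,-200],0],
    [-1,[0,-90,-230],0],
    [-1,[0,-90,-230],0],
    [-1,[0,-90,-230],0],
  ],
)

```text
time: 8.7
tcp_pos: [0.484, -0.1748, 0.2977]
eef_rot: [[0.998, 0.055, 0.007], [0.055, -0.998, -0.003], [0.006, 0.003, -1.0]]
ft_force: [0.8, -0.4, -0.1]
finger_gap: 0.002
```

```bash
cat >> h.py <<'E'
def rackfit(W,im):
    hsv=cv2.cvtColor(im,cv2.COLOR_RGB2HSV)
    m=(hsv[...,0]<16)&(hsv[...,1]>120)&(W[...,0]>.38)&(W[...,0]<.6)&(W[...,1]<.13)&(W[...,1]>-.35)&(W[...,2]>.055)&(W[...,2]<.075)
    T=W[m]; r=cv2.minAreaRect((T[:,:2]*1000).astype(np.float32)); return len(T),np.median(T[:,2]),r
E
python3 - <<'E'
from h import *
p,d,c=cap('wrist','w6'); W=world(d,c); s=arm.sense(); print(s['time'],s['tcp_pos'],s['ft_force'])
print(rackfit(W,p))
cv2.imwrite('pics/w6b.png',p[:,:,::-1])
p,d,c=cap('side','s6');print(rackfit(world(d,c),p))
E
```

```text
8.75 [ 0.48320844 -0.17553202  0.29527912] [ 0.20520166 -0.06184626 -0.3209204 ]
(611, np.float64(0.059863533640225786), ((492.6232604980469, -188.31578063964844), (103.8428955078125, 124.86128234863281), 87.767822265625))
(430, np.float64(0.0642627905601933), ((493.0779113769531, -186.87338256835938), (105.9172592163086, 125.04537963867188), 88.47745513916016))
```

View pics/w6b.png

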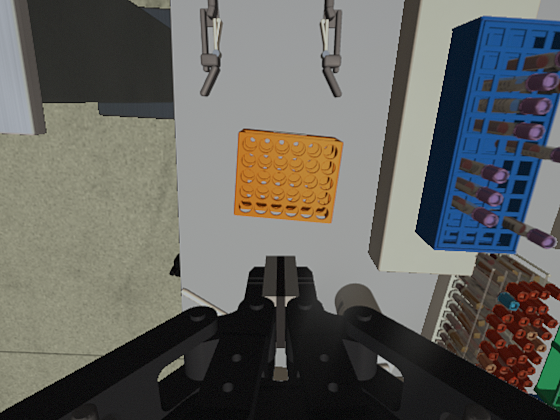

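```bash
python3 - <<'E'
from h import *
P=[]
for f,n in (('w6','wrist'),('s6','side')):
    d=np.load('pics/%s.npy'%f); W=world(d,arm.get_calibration(n)); P.append(W[d>0])
P=np.concatenate(P)
for x0 in np.arange(.56,.74,.02):
    print(round(x0,2),[round(float(np.max(q)),3) if len(q:=P[(abs(P[:,0]-x0)<.01)&(abs(P[:,1]-y0)<.02)][:,2]) else None for y0 in (-.30,-.26,-.22,-.18,-.14,-.10)])
d=np.load('pics/w6.npy'); W=world(d,arm.get_calibration('wrist'))
for v in (258,262,270,280): 
    m=np.where((d[v]<.17)&(d[v]>0)&(abs(np.arange(560)-280)<40))[0]; print(v,m.min(),m.max(),W[v,m.min()].round(4),W[v,m.max()].round(4))
E
```

```text
0.56 [0.002, 0.059, 0.066, 0.066, 0.066, 0.031]
0.58 [0.005, 0.005, 0.005, 0.006, 0.005, 0.005]
0.6 [0.006, 0.004, 0.005, -0.002, -0.002, -0.001]
0.62 [0.063, 0.064, 0.063, 0.057, 0.058, 0.058]
0.64 [0.064, 0.065, 0.064, 0.064, 0.064, 0.063]
0.66 [0.064, 0.121, 0.123, 0.121, 0.123, 0.122]
0.68 [0.063, 0.123, 0.121, 0.18, 0.179, 0.121]
0.7 [0.057, 0.115, 0.122, 0.121, 0.122, 0.18]
0.72 [0.056, 0.122, 0.121, 0.121, 0.121, 0.123]
258 266 295 [ 0.4756 -0.1647  0.3329] [ 0.4884 -0.1646  0.3316]
262 266 295 [ 0.4758 -0.1654  0.3352] [ 0.4882 -0.1646  0.3355]
270 250 311 [ 0.469  -0.1699  0.3347] [ 0.4954 -0.1683  0.3349]
280 248 313 [ 0.4689 -0.1694  0.3443] [ 0.4954 -0.1681  0.3442]
```

The rack is on its feet with holes up: centre (0.493,-0.188), yaw about -2°. It sits about 17 mm to the +x side of the bay's centreline, so I'll first push it sideways from its +x end, where there is a 50 mm gap before the beige box.

Request:
step_arm(
  increments=[
    [-1,[50,4,0],0],
    [-1,[101,8,0],0],
    [-1,[101,8,0],0],
    [-1,[101,8,50],0],
    [-1,[101,8,100],0],
    [-1,[101,8,150],0],
    [-1,[101,8,200],0],
    [-1,[101,8,230],0],
    [-1,[101,8,255],0],
    [-1,[101,8,275],0],
    [-1,[101,8,290],0],
    [-1,[101,8,297],0],
    [-1,[101,8,297],0],
    [-1,[101,8,297],0],
  ],
)

```text
time: 10.2
tcp_pos: [0.5845, -0.179, -0.0027]
eef_rot: [[0.999, 0.053, 0.002], [0.053, -0.999, -0.001], [0.002, 0.001, -1.0]]
ft_force: [1.2, 0.2, 0.3]
finger_gap: -0.001
```

```bash
python3 - <<'E'
from h import *
p,d,c=cap('wrist','w7'); W=world(d,c); s=arm.sense(); print(s['time'],s['tcp_pos'],s['ft_force'])
for v in (258,262,270,280): 
    m=np.where((d[v]<.17)&(d[v]>0)&(abs(np.arange(560)-280)<40))[0]; print(v,m.min(),m.max(),W[v,m.min()].round(4),W[v,m.max()].round(4))
cv2.imwrite('pics/w7b.png',p[:,:,::-1])
E
```

```text
10.25 [ 0.5848216  -0.17909864 -0.00223588] [0.67817833 0.08587571 0.40527086]
258 266 295 [ 0.5779 -0.1685  0.0357] [ 0.5906 -0.1676  0.0363]
262 266 295 [ 0.578  -0.1685  0.0396] [ 0.5904 -0.1675  0.0405]
270 250 311 [ 0.5713 -0.1727  0.0396] [ 0.5977 -0.1714  0.0396]
280 248 313 [ 0.5711 -0.1733  0.0473] [ 0.5978 -0.1716  0.0478]
```

View pics/w7b.png

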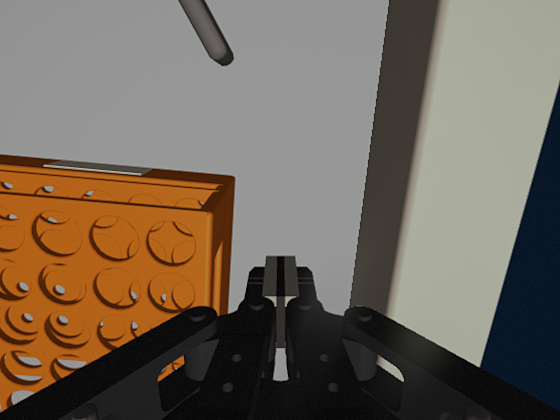

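The tip is in the gap at z≈0.034, clear of both the rack and the beige box. Now the sideways push.

Request:
step_arm(
  increments=[
    [-1,[-6,0,0],0],
    [-1,[-11,0,0],0],
    [-1,[-14,0,0],0],
    [-1,[-17,0,0],0],
    [-1,[-20,0,0],0],
    [-1,[-23,0,0],0],
    [-1,[-26,0,0],0],
    [-1,[-29,0,0],0],
    [-1,[-31,0,0],0],
    [-1,[-33,0,0],0],
    [-1,[-33,0,0],0],
  ],
)

```text
time: 11.35
tcp_pos: [0.5514, -0.1808, -0.0025]
eef_rot: [[0.999, 0.053, 0.002], [0.053, -0.999, -0.001], [0.002, 0.001, -1.0]]
ft_force: [1.6, -0.0, 0.3]
finger_gap: 0.002
```

```bash
python3 - <<'E'
from h import *
s=arm.sense(); print(s['time'],s['tcp_pos'],s['ft_force'])
p,d,c=cap('side','s8');print(rackfit(world(d,c),p))
cv2.imwrite('pics/s8z.png',cv2.resize(p[120:280,240:400,::-1],None,fx=3.7,fy=3.7,interpolation=cv2.INTER_CUBIC))
E
```

```text
11.35 [ 0.55140271 -0.18080798 -0.002486  ] [ 1.58481841 -0.01871846  0.28391763]
(398, np.float64(0.06429727280910597), ((474.9288635253906, -190.29026794433594), (106.48257446289062, 128.31106567382812), 88.07369995117188))
```

View pics/s8z.png

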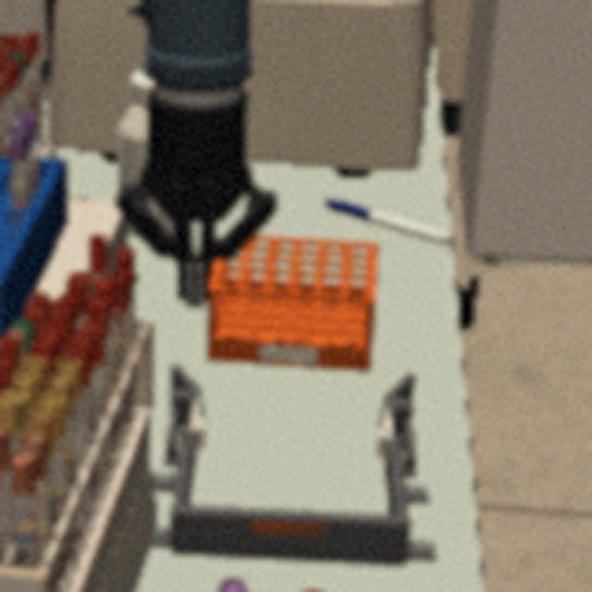

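Request:
step_arm(
  increments=[
    [-1,[8,0,0],0],
    [-1,[10,0,-50],0],
    [-1,[10,0,-100],0],
    [-1,[10,20,-130],0],
    [0.3,[-30,60,-130],0],
    [0.3,[-78,100,-130],0],
    [0.3,[-78,100,-130],0],
    [0.3,[-78,100,-130],0],
    [0.3,[-78,100,-130],0],
    [0.3,[-78,100,-80],0],
    [0.3,[-78,100,-40],0],
    [0.3,[-78,100,-10],0],
    [0.3,[-78,100,8],0],
    [0.3,[-78,100,8],0],
    [0.3,[-78,100,8],0],
  ],
)

```text
time: 12.9
tcp_pos: [0.4796, -0.284, -0.0105]
eef_rot: [[0.999, 0.054, 0.001], [0.054, -0.999, -0.0], [0.001, 0.001, -1.0]]
ft_force: [1.3, 0.4, 0.7]
finger_gap: 0.65
```

```bash
python3 - <<'E'
from h import *
p,d,c=cap('wrist','w9'); W=world(d,c); s=arm.sense(); print(s['time'],s['tcp_pos'],s['ft_force'],s['finger_gap'])
print(rackfit(W,p))
m=(d>0)&(W[...,2]>0.006)&(W[...,2]<.06)&(W[...,1]<-.26)&(abs(W[...,0]-.48)<.08)
P=W[m]
print(len(P), 'finger lowest z', np.sort(P[:,2])[:40:5].round(4), P[:,0].min(),P[:,0].max(),P[:,1].max())
cv2.imwrite('pics/w9b.png',p[:,:,::-1])
p,d,c=cap('side','s9');print(rackfit(world(d,c),p))
E
```

```text
12.95 [ 0.48016739 -0.28474867 -0.00960504] [ 0.04596815 -0.21898915  0.64708768] 0.6542967471711318
(28873, np.float64(0.06339084296384884), ((475.4551696777344, -238.07179260253906), (129.66766357421875, 111.02287292480469), 2.884131669998169))
3916 finger lowest z [0.0252 0.0257 0.0261 0.0263 0.0265 0.0266 0.0267 0.0269] 0.4382114902963816 0.5213702993518746 -0.2711064054416997
(432, np.float64(0.06420227999883872), ((473.091064453125, -189.5391845703125), (109.05265808105469, 124.2282485961914), 88.42157745361328))
```

View pics/w9b.png

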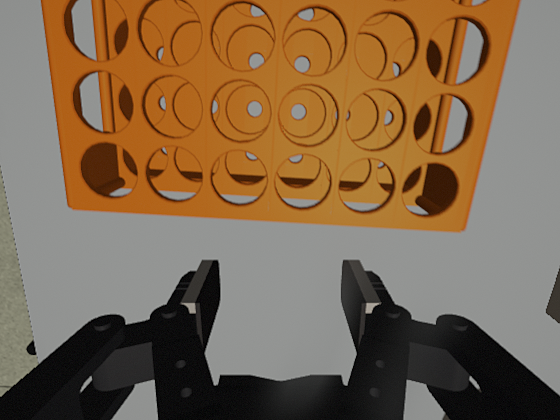

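Request:
step_arm(
  increments=[
    [0.3,[0,0,8],0],
    [0.3,[0,0,12],0],
    [0.3,[0,-12,12],0],
    [0.3,[0,-22,12],0],
    [0.3,[0,-26,12],0],
    [0.3,[0,-29,12],0],
    [0.3,[0,-32,12],0],
    [0.3,[0,-35,12],0],
    [0.3,[0,-38,12],0],
    [0.3,[0,-41,12],0],
    [0.3,[0,-45,12],0],
    [0.3,[0,-49,12],0],
    [0.3,[0,-53,12],0],
    [0.3,[0,-57,12],0],
    [0.3,[0,-60,12],0],
    [0.3,[0,-60,12],0],
  ],
)

```text
time: 14.6
tcp_pos: [0.4769, -0.2246, -0.0215]
eef_rot: [[0.999, 0.054, 0.003], [0.054, -0.999, -0.002], [0.003, 0.002, -1.0]]
ft_force: [0.1, 0.4, 0.1]
finger_gap: 0.653
```

```bash
python3 - <<'E'
from h import *
s=arm.sense(); print(s['time'],s['tcp_pos'],s['ft_force'],s['finger_gap'])
p,d,c=cap('side','s10');print(rackfit(world(d,c),p))
cv2.imwrite('pics/s10z.png',cv2.resize(p[120:280,240:400,::-1],None,fx=3.7,fy=3.7,interpolation=cv2.INTER_CUBIC))
p,d,c=cap('wrist','w10');cv2.imwrite('pics/w10b.png',p[:,:,::-1])
E
```

```text
14.6 [ 0.47688529 -0.22458348 -0.02146881] [0.11078869 0.40069573 0.08135607] 0.6533113090367114
(521, np.float64(0.06429972671771651), ((469.9754943847656, -161.70132446289062), (123.45130157470703, 115.10882568359375), 3.175273895263672))
```

View pics/s10z.png

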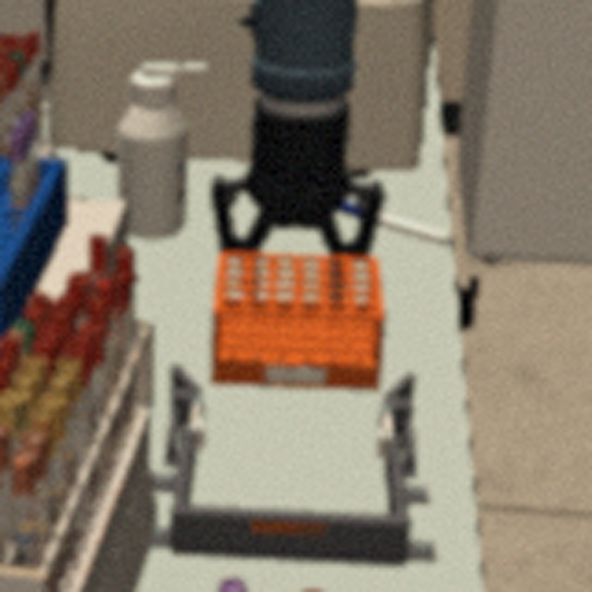

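View pics/w10b.png

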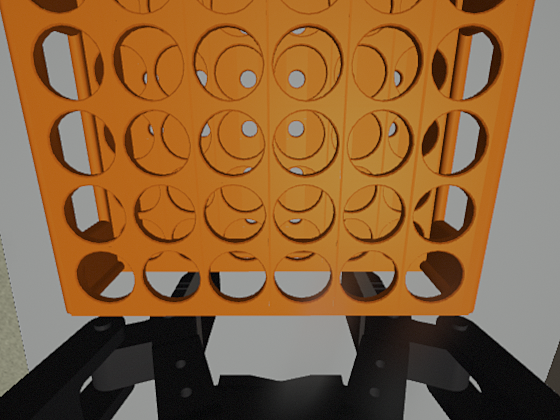

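Yaw now matches the bay at 3.2°. The rack sits about 4 mm to the near side, within the flare. I'll push on with a slight +x bias.

Request:
step_arm(
  increments=[
    [0.3,[0,-3,0],0],
    [0.3,[1,-7,0],0],
    [0.3,[1,-11,0],0],
    [0.3,[2,-15,0],0],
    [0.3,[2,-19,0],0],
    [0.3,[3,-23,0],0],
    [0.3,[3,-27,0],0],
    [0.3,[4,-31,0],0],
    [0.3,[4,-35,0],0],
    [0.3,[4,-39,0],0],
    [0.3,[4,-43,0],0],
    [0.3,[4,-47,0],0],
    [0.3,[4,-51,0],0],
    [0.3,[4,-55,0],0],
    [0.3,[4,-59,0],0],
    [0.3,[4,-63,0],0],
    [0.3,[4,-67,0],0],
    [0.3,[4,-70,0],0],
  ],
)

```text
time: 16.5
tcp_pos: [0.4771, -0.1545, -0.0216]
eef_rot: [[0.999, 0.054, 0.003], [0.054, -0.999, -0.002], [0.003, 0.002, -1.0]]
ft_force: [-0.6, -1.5, 0.8]
finger_gap: 0.655
```

```bash
python3 - <<'E'
from h import *
s=arm.sense(); print(s['time'],s['tcp_pos'],s['ft_force'],s['finger_gap'])
p,d,c=cap('side','s11');print(rackfit(world(d,c),p))
cv2.imwrite('pics/s11z.png',cv2.resize(p[130:280,250:390,::-1],None,fx=4,fy=4,interpolation=cv2.INTER_CUBIC))
p,d,c=cap('wrist','w11');cv2.imwrite('pics/w11b.png',p[:,:,::-1])
E
```

```text
16.5 [ 0.47713371 -0.15446414 -0.02159069] [-0.63627927 -1.51017002  0.81849782] 0.6545456668342826
(616, np.float64(0.0643428836169834), ((470.0408935546875, -92.81465148925781), (123.9538803100586, 118.38408660888672), 3.3214592933654785))
```

View pics/s11z.png

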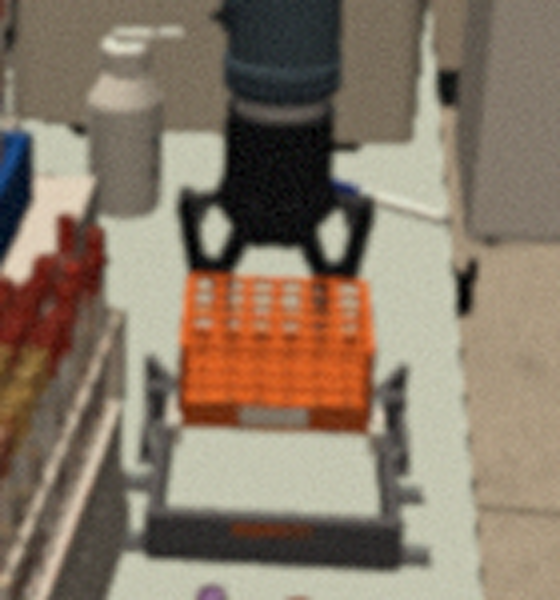

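View pics/w11b.png

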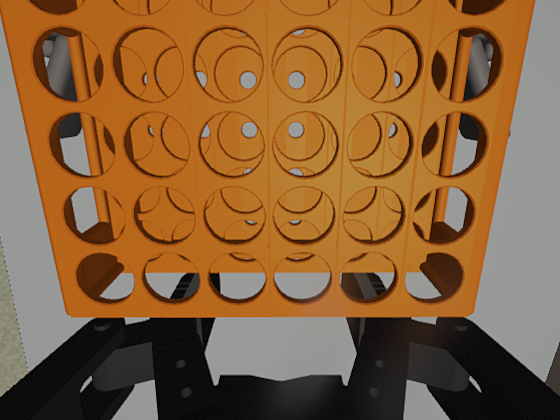

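Request:
step_arm(
  increments=[
    [0.3,[0,-3,0],0],
    [0.3,[0,-7,0],0],
    [0.3,[0,-11,0],0],
    [0.3,[0,-15,0],0],
    [0.3,[0,-19,0],0],
    [0.3,[0,-23,0],0],
    [0.3,[0,-27,0],0],
    [0.3,[0,-31,0],0],
    [0.3,[0,-35,0],0],
    [0.3,[0,-39,0],0],
  ],
)

```text
time: 17.6
tcp_pos: [0.4756, -0.116, -0.0212]
eef_rot: [[0.999, 0.055, 0.004], [0.055, -0.999, -0.003], [0.004, 0.003, -1.0]]
ft_force: [0.6, -5.7, 2.8]
finger_gap: 0.652
```

Request:
step_arm(
  increments=[
    [0.3,[0,-4,0],0],
    [0.3,[0,-8,0],0],
    [0.3,[0,-12,0],0],
    [0.3,[0,-16,0],0],
    [0.3,[0,-20,0],0],
    [0.3,[0,-24,0],0],
    [0.3,[0,-28,0],0],
    [0.3,[0,-32,0],0],
    [0.3,[0,-36,0],0],
    [0.3,[0,-40,0],0],
  ],
)

```text
time: 18.6
tcp_pos: [0.4738, -0.0765, -0.021]
eef_rot: [[0.998, 0.055, 0.005], [0.055, -0.998, -0.004], [0.005, 0.005, -1.0]]
ft_force: [-0.1, -5.2, 3.3]
finger_gap: 0.653
```

Request:
step_arm(
  increments=[
    [0.3,[0,-4,0],0],
    [0.3,[0,-8,0],0],
    [0.3,[0,-12,0],0],
    [0.3,[0,-16,0],0],
    [0.3,[0,-20,0],0],
    [0.3,[0,-24,0],0],
    [0.3,[0,-28,0],0],
    [0.3,[0,-32,0],0],
    [0.3,[0,-36,0],0],
    [0.3,[0,-40,0],0],
  ],
)

```text
time: 19.6
tcp_pos: [0.472, -0.0369, -0.0208]
eef_rot: [[0.998, 0.055, 0.006], [0.055, -0.998, -0.005], [0.006, 0.006, -1.0]]
ft_force: [0.3, -6.0, 1.5]
finger_gap: 0.652
```

```bash
python3 - <<'E'
from h import *
s=arm.sense(); print(s['time'],s['tcp_pos'],s['ft_force'],s['finger_gap'])
p,d,c=cap('side','s12');print(rackfit(world(d,c),p))
cv2.imwrite('pics/s12z.png',cv2.resize(p[150:280,250:390,::-1],None,fx=4.5,fy=4.5,interpolation=cv2.INTER_CUBIC))
E
```

```text
19.6 [ 0.47196935 -0.03689073 -0.02083482] [ 0.3113736  -5.96989137  1.52862853] 0.6520575355760182
(823, np.float64(0.06478929233847755), ((463.2203063964844, 24.371597290039062), (126.15989685058594, 117.8182373046875), 3.2449448108673096))
```

View pics/s12z.png

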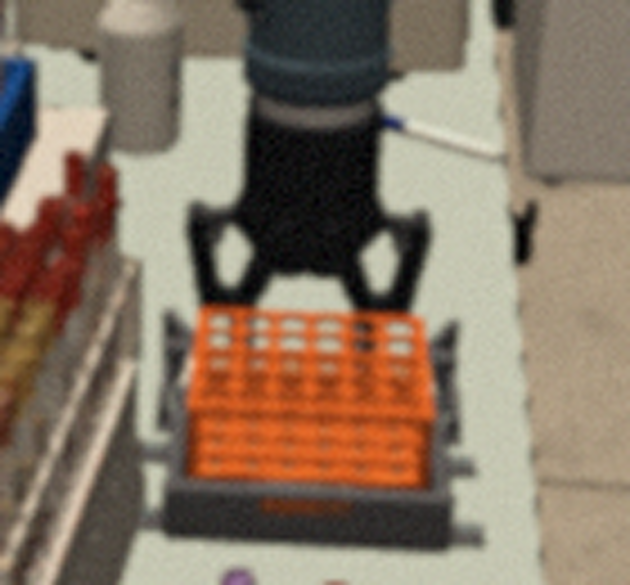

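Request:
step_arm(
  increments=[
    [0.3,[0,-3,0],0],
    [0.3,[0,-6,0],0],
    [0.3,[0,-9,0],0],
    [0.3,[0,-12,0],0],
    [0.3,[0,-14,0],0],
    [0.3,[0,-16,0],0],
    [0.3,[0,-18,0],0],
    [0.3,[0,-20,0],0],
  ],
)

```text
time: 20.45
tcp_pos: [0.4704, -0.0158, -0.0212]
eef_rot: [[0.999, 0.055, 0.005], [0.055, -0.999, -0.004], [0.005, 0.005, -1.0]]
ft_force: [0.6, -0.8, 0.9]
finger_gap: 0.653
```

Request:
step_arm(
  increments=[
    [0.3,[0,-1,0],0],
    [0.3,[0,-2,0],0],
    [0.3,[0,-3,0],0],
    [0.3,[0,-4,0],0],
  ],
)

```text
time: 20.85
tcp_pos: [0.4703, -0.0152, -0.0206]
eef_rot: [[0.998, 0.055, 0.005], [0.055, -0.998, -0.009], [0.004, 0.01, -1.0]]
ft_force: [-8.4, -26.0, 7.5]
finger_gap: 0.656
```

Request:
step_arm(
  increments=[
    [0.3,[0,-1,0],0],
    [0.3,[0,-2,0],0],
  ],
)

```text
time: 21.05
tcp_pos: [0.4712, -0.0154, -0.02]
eef_rot: [[0.998, 0.055, 0.007], [0.055, -0.998, -0.013], [0.006, 0.013, -1.0]]
ft_force: [-2.5, -17.1, 4.1]
finger_gap: 0.649
```

The force dropped to about 1 N, which fits the catches snapping in, then rose to 26 N with no more travel, so the rack is against the stop. I'll back off straight behind it, lift, and look at the catches.

Request:
step_arm(
  increments=[
    [0.3,[0,6,0],0],
    [0.3,[0,20,0],0],
    [0.3,[0,40,0],0],
    [0.3,[0,50,-30],0],
    [0.3,[0,50,-80],0],
    [0.3,[0,50,-130],0],
    [0.3,[0,20,-180],0],
    [0.3,[0,0,-210],0],
    [0.3,[0,0,-210],0],
    [0.3,[0,0,-210],0],
  ],
)

```text
time: 22.05
tcp_pos: [0.4701, -0.0126, 0.1905]
eef_rot: [[0.998, 0.056, 0.008], [0.056, -0.998, -0.013], [0.008, 0.013, -1.0]]
ft_force: [-0.9, 0.7, -0.1]
finger_gap: 0.649
```

```bash
python3 - <<'E'
from h import *
s=arm.sense(); print(s['time'],s['tcp_pos'],s['ft_force'])
p,d,c=cap('side','s13');print(rackfit(world(d,c),p))
cv2.imwrite('pics/s13z.png',cv2.resize(p[190:350,240:390,::-1],None,fx=4.2,fy=3.7,interpolation=cv2.INTER_CUBIC))
p,d,c=cap('wrist','w13');W=world(d,c);print(rackfit(W,p))
cv2.imwrite('pics/w13b.png',cv2.resize(p[:,:,::-1],(800,600)))
B=np.array([.4635,.0511]);a=np.radians(3.0);R=np.array([[np.cos(a),-np.sin(a)],[np.sin(a),np.cos(a)]])
for nm,x in (('near',-.0645),('far',.0645)):
    q=B+R@np.array([x,-.054]); print(nm,proj(np.array([[q[0],q[1],.02]]),c))
E
```

```text
22.05 [ 0.47010384 -0.01258648  0.19052986] [-0.86944503  0.68091101 -0.13124013]
(797, np.float64(0.06412740717267512), ((462.30145263671875, 50.52954864501953), (126.716552734375, 106.30184936523438), 3.539689064025879))
(2380, np.float64(0.061872427625148024), ((462.6722717285156, 50.123382568359375), (125.75536346435547, 103.33958435058594), 3.0562703609466553))
near [[214.47685258 168.60895107]]
far [[340.89246559 168.89924779]]
```

View pics/w13b.png

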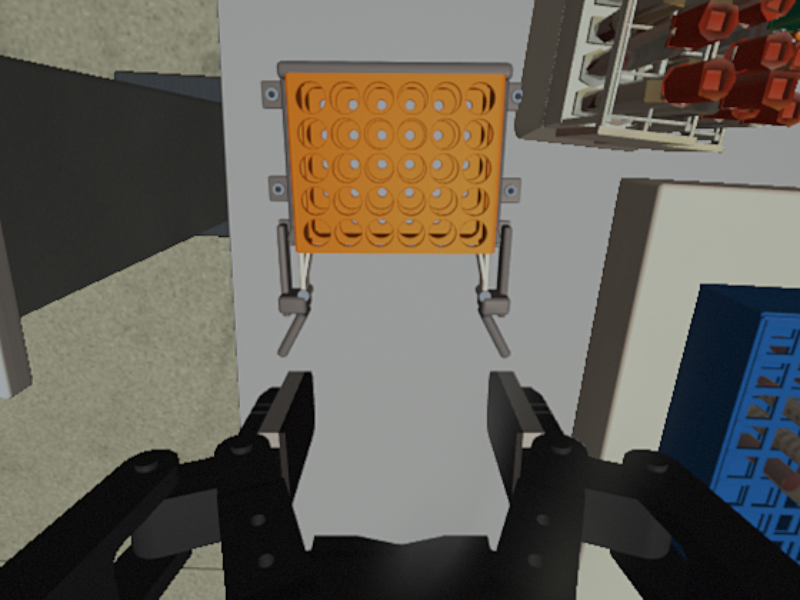

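View pics/s13z.png

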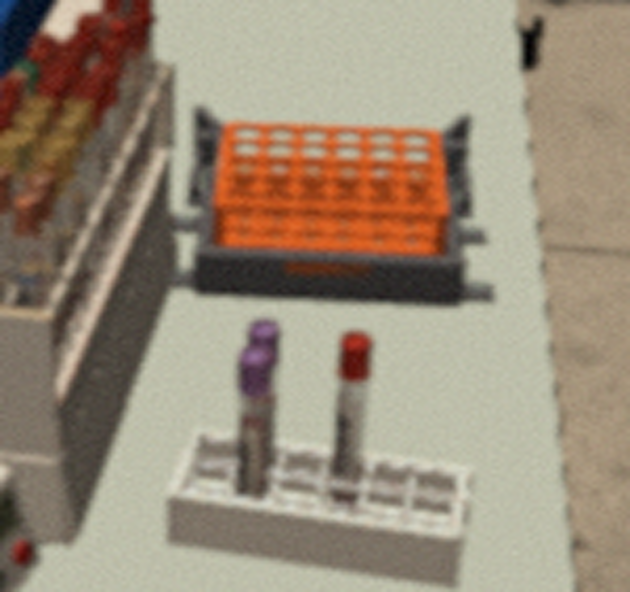

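The rack reads centre (0.4625,0.050) with yaw 3.1°, matching the home pose within about 1 mm. The noses are hidden under the rear edge from here, so I'll move back for a view of them.

Request:
step_arm(
  increments=[
    [0.3,[0,50,0],0],
    [0.3,[0,95,0],0],
    [0.3,[0,110,0],0],
    [0.3,[0,110,0],0],
    [0.3,[0,110,0],0],
  ],
)

```text
time: 22.65
tcp_pos: [0.4738, -0.1223, 0.1883]
eef_rot: [[0.999, 0.053, 0.001], [0.053, -0.999, -0.01], [0.001, 0.01, -1.0]]
ft_force: [0.8, 0.6, -0.5]
finger_gap: 0.652
```

```bash
python3 - <<'E'
from h import *
s=arm.sense(); print(s['time'],s['tcp_pos'])
p,d,c=cap('wrist','w14');W=world(d,c);print(rackfit(W,p))
B=np.array([.4635,.0511]);a=np.radians(3.0);R=np.array([[np.cos(a),-np.sin(a)],[np.sin(a),np.cos(a)]])
qs=[]
for nm,x in (('near',-.0645),('far',.0645)):
    q=B+R@np.array([x,-.054]); u=proj(np.array([[q[0],q[1],.02]]),c)[0]; print(nm,u); qs.append(u)
t=[]
for u in qs:
    x,y=int(u[0]),int(u[1]); y0=max(0,y-35); t.append(cv2.resize(p[y0:y0+80,x-45:x+45,::-1],(395,500),interpolation=cv2.INTER_CUBIC))
cv2.imwrite('pics/w14b.png',np.hstack(t))
E
```

```text
22.65 [ 0.47382299 -0.12231846  0.18828932]
(2193, np.float64(0.06287595478752529), ((465.3642883300781, 13.82101058959961), (126.2263412475586, 30.958526611328125), 2.995657444000244))
near [208.67811313  51.99254663]
far [348.52618594  52.44532935]
```

View pics/w14b.png

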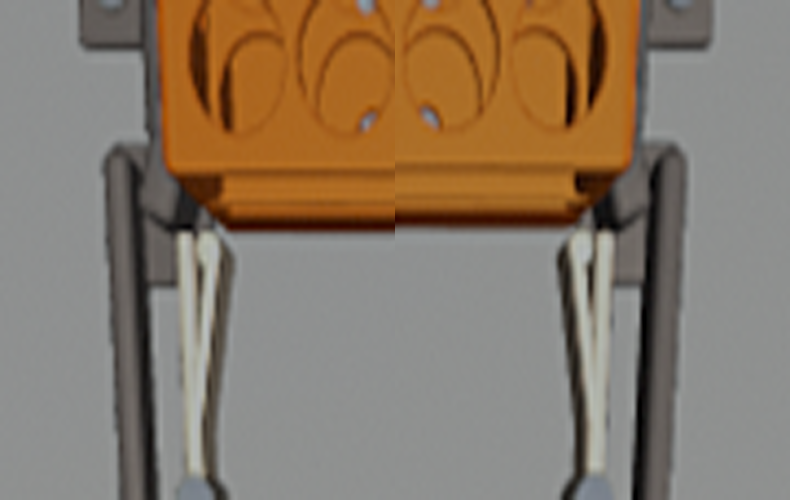

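Both white noses stand out into the lane just behind the rack's rear edge, in the same spread shape as when free at the start. Nothing is touching the robot, so I'll hand in.

```bash
python3 - <<'E'
from h import *
a=cv2.imread('pics/side0.png'); p,d,c=cap('side','s15'); b=p[:,:,::-1]
df=cv2.absdiff(cv2.GaussianBlur(a,(5,5),0),cv2.GaussianBlur(b,(5,5),0)).max(2)
for nm,(x0,y0,x1,y1) in dict(full=(275,275,360,345),timer=(212,312,252,365),smallrack=(168,230,220,285)).items(): print(nm,np.mean(df[y0:y1,x0:x1]>40).round(3))
print(rackfit(world(d,c),p)); s=arm.sense(); print(s['time'],s['ft_force'])
print(arm.job_done())
E
```

```text
full 0.0
timer 0.0
smallrack 0.0
(797, np.float64(0.06415762417047759), ((462.1719970703125, 51.765262603759766), (126.37972259521484, 106.89300537109375), 2.6032161712646484))
22.75 [ 0.26048472 -0.27804601  0.13372037]
the job is handed in; nothing more can be done
None
```

The large orange rack is on its feet with holes up, fully home in the grey bay, with both catches behind it. I handed the job in at about 22.8 s.

**What I did:** I tipped the rack over with the shut fingers high on its hole side. I then pushed it 17 mm sideways into line with the bay. Last, I pushed it in from behind with the fingers half open. It was never gripped or lifted.

**Last checks:**
- **Position:** the rack's centre reads about (0.462, 0.051) with a yaw of 2.6–3.1°. My estimate of the home pose was (0.4635, 0.051) at 3°.
- **Catches:** the push force dropped from about 6 N to 1 N as they snapped in. It then rose to 26 N at the stop with no more travel. Both white noses are visible in the lane behind the rack's rear side.
- **Bystanders:** the side pictures from before and after show no change at the white tube rack, the timer or the small orange rack. I did not compare the wash bottle this way. The arm never came near it, and it stood in the same place in the later pictures.

**Disagreement:** both cameras showed the finger ends about 36 mm above the reported TCP. My first approach therefore passed over the rack without touching it, and after that I set heights from the pictures.

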